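Pin the swing hanger and hang the rivet tote

ROBOT

A 6-joint arm with a two-finger parallel gripper is mounted at the origin on the work surface. World frame = base frame: x ahead of the robot, y to its left, z up, the work surface at z = 0. Lengths are in mm, angles in degrees, forces in N, time in s.
With the tool pointing down it reaches from about 350 to 850 mm from the base axis. Payload 8.1 kg.
Tool frame: the origin (TCP) lies midway between the tips of the shut fingers; the grasp point (between the pads) lies 19 mm behind it (r.pinch_z is the distance from the TCP to the grasp point, in mm); z points along the fingers, y is the line along which they close (so a half turn about z gives the same grasp; the last joint's range is limited). The gripper opens to 85 mm and grips with 20 to 120 N. Pads are 22 mm wide; open, the fingers measure 114 mm over their backs; the gripper's body (76 mm by 85 mm) begins 54 mm behind the grasp point. The pads swing forward as they close: fully open they stand 13 mm farther back than shut.
Start: joints at [-80.753, 7.471, 85.268, -0, 87.261, -4.893], TCP at [146.602, -581.819, 231.292] pointing down, gripper open.
Joint ranges: [-169.43, 169.43], [-51.17, 129.36], [1.28, 143.12], [-76.62, 256.62], [0, 156.53], [-152.29, 152.29]. Speed limits (degrees/s): [136.94, 136.94, 159.86, 180, 180, 180].

INTERFACE

Orientations are given as [roll, pitch, yaw] about the fixed x, y, z axes, in that order (R = Rz(yaw) Ry(pitch) Rx(roll)).
In Python, from bench import r gives the robot as it stands.
- The arm moves only by the shell command python3 -m jog 'ROWS' [OPENING] [FORCE]. ROWS is JSON, one flat list of numbers, 6 for each row, row after row: the shift along the tool's x, y, z in m, then the turn, a rotation vector about the tool's x, y, z in rad. A call has 1 to 8 rows; each row is the pose to reach, as a shift and turn from the pose commanded when the call began, along the tool's axes at that moment; what a row does not reach only later rows make up. A row lasts 1/8 s, in which the tool goes at most 62.5 mm and 10.7 degrees, less where a joint would pass 70% of its speed; a pose out of reach is approached as far as the arm can. A call with a gripper value outside its range is refused whole. OPENING is the opening, from -1 (shut) to 1 (fully open), set as the call begins (- or left out, the last holds). The fingers move at their own pace and stop on an object; FORCE is the grip in N (left out, the last holds). Time passes only in rows, so rows that repeat a pose let the fingers close. It gives the time, the measured TCP pose, the force, the opening and the grip force at its end, in the units of the state.
- r.sense(): the state, without advancing time (a new reading comes with each control period).
- r.snapshot(name): name is "side" or "top"; returns a dict with "pixels" (400x640x3 uint8, red, green, blue), "range_z" (400x640 float32, mm along the optical axis (not along the pixel's ray), 0 where there is no reading), "K" (3x3 intrinsics, pixels), "rvec" (rotation vector, rad) and "tvec" (3), from world to camera coordinates, as OpenCV has them. Camera axes: x right, y down, z forward; pixel columns grow to the right and rows downward; lengths in mm; the calibration is good to about 2 mm. A picture is of the moment at which its call begins.
- r.hand_in(): hands the job in; it is judged then, once.
Trained networks look in a picture, given as the dict that the camera call returned (one of the last four; its "shot" number tells which), for a name from the list of things; names that differ only in an ending like _2 or _b are one class to them, and where a whole thing is asked for, a point or a joint stands for the part that bears it (a point fixed in the world has none). Each returns a list of dicts, best first, with "score" (0 to 1); they miss things now and then, are a little off and sometimes report something else, mostly with a low value. They report only what shows in the picture. A call takes as long as a camera call. They do not tell look-alikes from the thing itself.
- r.look_for(picture, target): "bbox" ([left, top, right, bottom] in pixels, round what is visible of it).
- r.outline_of(picture, target): "region" (400x640 bool, what is visible of it) and "bbox" ([left, top, right, bottom] in pixels, round what is visible of it).
The state is a dict: "time": time; "joint_pos": joint angles; "qd": joint speeds; "joint_efforts": joint torques, N m; "tool_pos": TCP position; "tcp_rot": TCP orientation; "ft_force": force on the tool from outside, world axes, zero at the start; "wrist_torque": the same for the moment, N m; "finger_gap": finger opening in mm; "grip_force": force on a finger pad.
Only numpy, scipy, OpenCV 4.12 (cv2) and the standard library are available. Lean on these libraries where they do the work, as an engineer would, in place of code of your own. Each camera call takes 0.05 s, during which the arm holds its last target. There are 200 camera calls.

TASK

The swing hanger on the bench is unlocked. Swing its arm fully home so that the lug sits in the fork, lock it by pushing the headed pin from its wooden block down through fork and lug until the head is seated on the fork, and only then hang the rivet tote by its handle bar on the arm's twin hook, left hanging still. Keep the tote upright so that nothing spills, and leave the hammer, screwdriver, spray can and mug where they are.

Things in the scene. Friction and masses are not known exactly. Their poses are not given: they have to be found in the camera images.
- hanger_foot: Fixed steel foot of the swing hanger, a plate 90 x 240 x 10 mm (x, y, z) on the bench. Origin at bench level on the vertical pivot axis of the arm; the plate runs from y = -75 to +165 mm. A fixed fork (two steel plates 46 x 46 mm, 12 mm thick, z 30 to 42 and 60 to 72 mm, joined by a web on the -x side, open to +x) stands on it with its centre at y = +110 mm.
- fork_hole (a point): Centre of the mouth of the vertical fork hole, on the top face of the fork (72 mm above the bench). The hole is 14 mm wide and goes through both fork plates; the lug, when home, lies in the 18 mm gap between them. Axes as hanger_foot.
- swing_arm (a joint): Angle (rad) of the aluminium swing arm about the vertical pivot. 0 = fully home against its stop: boom pointing along the foot's -y, lug in the fork, holes in line. It grows (up to 1.0) as the boom swings towards the robot (the foot's -x side) and the lug leaves the fork to +x. A stiff pivot: it stays where it is left. The mast is 24 mm thick and reaches 210 mm above the bench.
- boom (a point): Point on the centre line of the boom, 70 mm from the pivot axis and 200 mm above the bench: a good place to push it. The boom is a 16 x 16 mm level bar from the mast along the arm's -y. At 100 mm from the pivot it ends in a cross bar 76 mm long (along the arm's x) that carries the hook's two prongs. Axes of the swing arm.
- lug_hole (a point): Centre of the 14 mm hole in the lug, on the lug's top face (57 mm above the bench); the lug is a plate 34 mm wide and 12 mm thick, 110 mm from the pivot on the far side from the boom. Under fork_hole when the arm is home.
- hook_seat (a point): Rest point of the tote bar's axis (laid along the arm's x) in the twin hook, 165 mm from the pivot, 199 mm above the bench. Axes of the swing arm. Two prongs (8 mm wire) run along y at x = -32 and +32 mm from the cross bar at y = +65 mm, dip here and rise at their free ends (y = -25 mm) to 19 mm above this point. -y is the open end. Nothing lies between the prongs.
- pin: Steel headed pin, standing upright in the block. Origin at the centre of the underside of its head; z up along the pin. Shank 12 mm thick, 50 mm long below the origin, the last 10 mm tapered to 5 mm. Head: a flange 28 mm wide and 6 mm thick, with a round grip knob 20 mm wide above it (z 6 to 32 mm).
- pin_block: Fixed wooden block 50 x 60 x 55 mm with a 15 mm hole through its middle, in which the pin is parked with its head on the block. Origin at the centre of its underside.
- tote: Small loose sheet-metal tote of rivets, 130 (x) x 80 (y) x 45 mm tray, with an upright 30 mm wide at each x end carrying the handle bar. Origin at the centre of its underside. 0.2 to 0.4 kg.
- tote_bar (a point): Middle of the tote's handle bar: a round steel bar 10 mm thick, 124 mm clear between the uprights, along the tote's x, 120 mm above its underside (75 mm above the rim of the tray). Axes of the tote.
- hammer: Bystander: claw hammer lying on the bench. Leave alone.
- screwdriver: Bystander: screwdriver lying on the bench. Leave alone.
- spray_can: Bystander: can 60 mm wide and 150 mm tall. Leave alone.
- mug: Bystander: white mug. Leave alone.
Not all that is in view belongs to the job. Several things have the shape of the tote; the one meant has the colours described above.

How it is judged:
By the outcome, as a careful person would: the job done as asked, in the order asked, and still so for the second after the job is handed in, with the robot touching nothing.
It also fails if it takes over 72 s, if anything falls off the work surface, if the arm or the gripper's body presses on something with over 40 N, if the wrist force passes 120 N, or if a joint passes its speed limit or range.

## Working session

There is one attempt and no reset: what is moved stays moved. The work goes in short steps, Python scripts to look and compute and a shell command to move; the robot and the scene stay as the last step left them, time stands still between calls to the robot, and variables do not carry over. Pictures are saved under pics/ and viewed, at most 10 in all, crops included, and the job is handed in when it is done.

```bash
mkdir -p pics; ls
cat > h.py <<'E'
import numpy as np, cv2
from bench import r
def cam(p):
    R,_=cv2.Rodrigues(np.array(p["rvec"],float)); return R,np.array(p["tvec"],float).ravel(),np.array(p["K"],float)
def cloud(p):
    R,t,K=cam(p); z=p["range_z"].astype(float); v,u=np.mgrid[:z.shape[0],:z.shape[1]]
    c=np.stack([(u-K[0,2])/K[0,0]*z,(v-K[1,2])/K[1,1]*z,z],-1)
    w=(c-t)@R; w[z==0]=np.nan; return w
def proj(p,X):
    R,t,K=cam(p); c=np.atleast_2d(X)@R.T+t; q=c@K.T; return q[:,:2]/q[:,2:]
def save(p,n,box=None,s=1):
    im=cv2.cvtColor(p["pixels"],cv2.COLOR_RGB2BGR)
    if box: im=im[box[1]:box[3],box[0]:box[2]]
    cv2.imwrite("pics/"+n,cv2.resize(im,None,fx=s,fy=s,interpolation=cv2.INTER_CUBIC))
E
python3 - <<'E'
from h import *
np.set_printoptions(precision=1,suppress=True)
ps={n:r.snapshot(n) for n in("side","top")}
for n,p in ps.items():
    save(p,n+"0.png"); w=cloud(p); R,t,K=cam(p); print(n,"campos",-R.T@t)
    for T in ["hanger_foot","swing_arm","pin","pin_block","tote","hammer","screwdriver","spray_can","mug"]:
        for o in r.outline_of(p,T)[:4]:
            q=w[o["region"]]; q=q[~np.isnan(q[:,0])]
            print(T,round(o["score"],2),np.array(o["bbox"]),np.median(q,0) if len(q) else "",np.percentile(q,2,axis=0),np.percentile(q,98,axis=0),np.median(p["pixels"][o["region"]],0))
print(r.sense())
E
```

```text
pics
side campos [103.3 787.2 884.7]
hanger_foot 0.55 [234.1 164.8 376.9 300.9] [569.1  95.9  49. ] [453.6 -49.4   3.2] [664.5 230.  208.2] [145. 148. 149.]
swing_arm 0.81 [238.7 165.4 373.6 250.5] [571.9  71.2 122.7] [ 429.4 -233.2   -2.6] [679.1 154.1 209.1] [135. 139. 140.]
swing_arm 0.44 [238.3 164.  374.1 300.1] [569.1  96.8  47.9] [450.1 -55.9   2. ] [664.4 231.  208.2] [144.  147.  147.5]
pin 0.71 [292.5 325.1 304.  340.2] [412.  312.8  75.7] [402.8 301.3  57.3] [424.2 320.2  88.3] [124.5 121.  119. ]
pin_block 0.89 [277.3 320.9 316.3 366.1] [402.6 323.9  47.4] [386.2 281.1  -0.1] [441.8 340.8  56.6] [87. 62. 41.]
pin_block 0.45 [235.5 165.3 375.1 302. ] [570.1  94.3  43.5] [454.7 -84.4  -2.2] [669.4 230.8 207.9] [140. 143. 144.]
pin_block 0.25 [291.5 324.4 302.8 342.5] [411.7 312.8  75.3] [402.8 300.4  57.2] [424.6 320.3  88.2] [126.5 119.5 119. ]
tote 0.88 [419.4 165.6 471.3 237.1] [ 284.8 -235.5   29.2] [ 218.1 -300.    -1. ] [ 341.4 -160.1  125.2] [137.  73.  19.]
tote 0.72 [402.8 131.9 450.8 186.5] [ 392.9 -415.6   34.7] [ 337.4 -473.    -0.8] [ 435.1 -329.   124.9] [18. 
[... 1913 characters left out ...]
.    -1. ] [449.8  44.9  31. ] [185.  47.  45.]
spray_can 0.91 [405.2 131.9 428.4 159.5] [ 695.3 -300.   140.3] [ 677.8 -332.2    1.3] [ 732.6 -278.6  154.8] [121. 123. 128.]
mug 0.59 [181.4 160.  214.  189.8] [634.8 404.2  39. ] [593.1 360.8  -0.3] [665.2 433.2  89.1] [126. 126. 118.]
{'time': 1.0, 'joint_pos': array([-80.8,   7.5,  85.3,  -0. ,  87.3,  -4.9]), 'qd': array([-0.1, -0.1, -0.1,  0. ,  0.1, -0. ]), 'joint_efforts': array([  0. , -56.9, -50.1,  -0. ,   0. ,  -0. ]), 'tool_pos': array([ 146.6, -581.8,  231.3]), 'tcp_rot': array([180. ,   0. ,  14.1]), 'ft_force': array([ 0.1, -0.7, -0.8]), 'wrist_torque': array([ 0., -0., -0.]), 'grip_force': 0.0, 'finger_gap': 85.49594879618435}
```

View pics/top0.png

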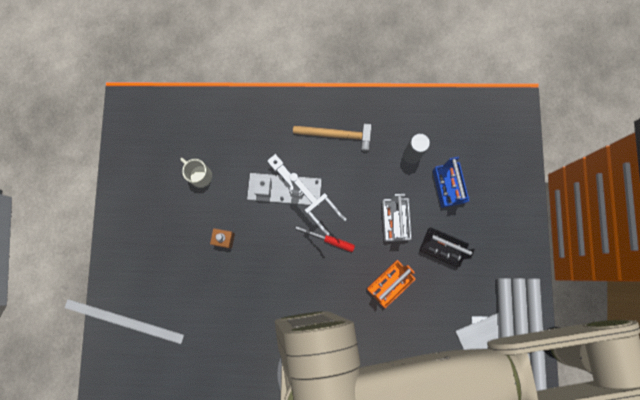

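View pics/side0.png

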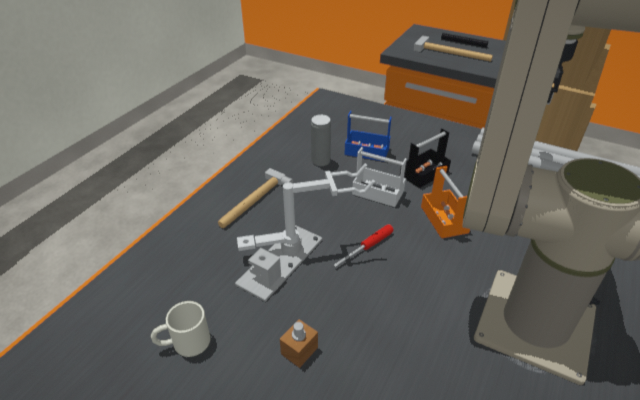

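```bash
cat > m.py <<'E'
from h import *
np.set_printoptions(precision=1,suppress=True)
def rect(q): 
    (c,s,a)=cv2.minAreaRect(q[:,:2].astype(np.float32)); return np.array(c),np.array(s),a
def meas(verbose=True):
    W=[];
    for n in("side","top"):
        p=r.snapshot(n); w=cloud(p).reshape(-1,3); W.append(w[~np.isnan(w[:,0])])
    return W
def sel(w,x,y,z): return w[(w[:,0]>x[0])&(w[:,0]<x[1])&(w[:,1]>y[0])&(w[:,1]<y[1])&(w[:,2]>z[0])&(w[:,2]<z[1])]
E
python3 - <<'E'
from m import *
p=r.snapshot("side"); save(p,"tote.png",(330,130,430,215),6)
for n,w in zip(("side","top"),meas()):
    print(n)
    for name,x,y,z in [("plate",(490,660),(-60,240),(6,15)),("forktop",(530,640),(160,235),(66,80)),
        ("lug",(620,700),(100,200),(50,64)),("armtop",(420,650),(-80,130),(201,216)),("boomhook",(400,540),(-80,130),(180,216)),
        ("blocktop",(380,450),(270,345),(50,60)),("knob",(380,450),(270,345),(80,97)),
        ("totebar",(400,560),(-310,-190),(105,130)),("toteall",(400,560),(-310,-190),(20,130))]:
        q=sel(w,x,y,z)
        if len(q)>3: print(name,len(q),*rect(q),"mean",q.mean(0),"min",q.min(0),"max",q.max(0))
E
```

```text
side
plate 1453 [582.2 114.5] [241.8  91.6] 85.36473083496094 mean [572.7 131.8   8.9] min [528.8  -6.2   6. ] max [635.5 237.2  15. ]
forktop 356 [582.8 182. ] [44.9 59.1] 89.1480941772461 mean [581.5 182.7  70.3] min [553.2 160.   66.1] max [612.6 204.9  76.8]
lug 278 [649.1 129.3] [75.1 38.7] 41.67277145385742 mean [651.1 133.2  54.9] min [620.4 100.6  50.2] max [686.6 167.1  59.8]
armtop 513 [510.7  11.2] [202.   76.5] 38.757240295410156 mean [523.   22.9 205.7] min [420.2 -79.3 201. ] max [589.3  82.4 215.5]
boomhook 605 [488.8  -7.5] [147.2  76.8] 41.19340515136719 mean [489.3  -2.6 201.5] min [411.5 -79.3 186.1] max [539.9  46.1 215.9]
blocktop 524 [414.7 307.3] [61.9 52.3] 80.444091796875 mean [412.1 312.4  53.9] min [385.6 274.2  50. ] max [444.3 341.   60. ]
knob 76 [414.9 307.7] [19.6 18.8] 25.733938217163086 mean [414.1 308.9  84.9] min [404.5 298.2  80.5] max [424.5 318.3  88.5]
totebar 225 [ 480.7 -251.4] [132.2  31.8] 2.571293354034424 mean [ 481.  -248.8  120.4] min [ 414.  -266.9  105.8] max [ 547.  -232.6  129.5]
toteall 992 [ 480.7 -252.2] [132.1  90.4] 2.786359786
[... 579 characters left out ...]
01.1] max [595.2  80.6 215.8]
boomhook 354 [491.1  -9.4] [139.2  74.1] 42.09178161621094 mean [495.2  -5.6 204.8] min [417.  -79.1 187.6] max [538.6  42.  215.9]
blocktop 213 [419.1 308.7] [60.4 49.9] 79.9315414428711 mean [418.5 308.3  55.5] min [390.9 276.8  50. ] max [447.3 342.8  59.9]
knob 32 [418.  308.5] [17.4 17.9] 64.78357696533203 mean [418.3 308.6  87.1] min [409.8 299.8  80.5] max [429.3 317.1  92.8]
totebar 158 [ 485.4 -249.2] [128.9  29.4] 3.109781265258789 mean [ 483.3 -249.3  123.8] min [ 420.7 -267.4  105.3] max [ 550.1 -231.7  129.9]
toteall 443 [ 485.9 -249.8] [130.6  81.7] 2.8364861011505127 mean [ 487.8 -249.8   72.3] min [ 419.3 -291.9   20.1] max [ 552.6 -205.8  129.9]
```

View pics/tote.png

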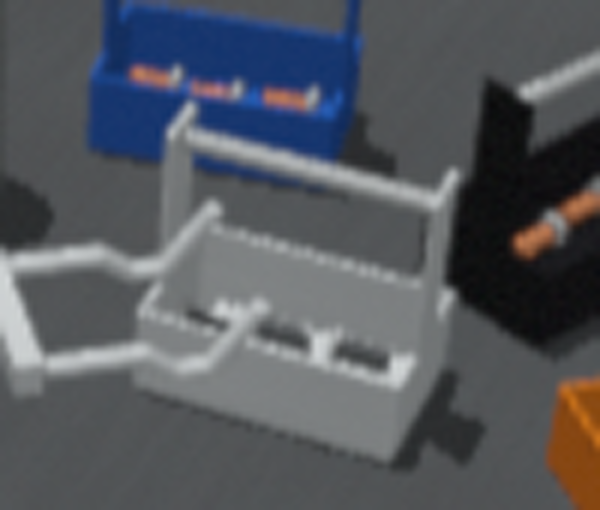

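The choice between look-alikes, by top-view pixel, is grey sheet metal (397,219), blue (451,184), black (446,247) or orange (391,285). The bare grey sheet-metal one is the tote meant, and the crop confirms it: grey tray, bar and uprights. The arm is about 44° open, and I push it home first.

```bash
cat >> h.py <<'E'
from scipy.spatial.transform import Rotation as Ro
def rel(*wps):
    "rows (m, rad, tool axes) from the present pose to world waypoints (x,y,z,yaw), tool down"
    s=r.sense(); R0=Ro.from_euler("xyz",s["tcp_rot"],degrees=True); p0=np.array(s["tool_pos"])
    for x,y,z,yaw in wps:
        R=Ro.from_euler("xyz",[180,0,yaw],degrees=True)
        d=R0.inv().apply(np.array([x,y,z])-p0)/1000; v=(R0.inv()*R).as_rotvec()
        print((x,y,z,yaw),"->",np.array2string(np.r_[d,v],precision=4,separator=",",suppress_small=True))
E
python3 - <<'E'
from m import *
rel((503,51,300,41.7),(503,51,188,41.7))
W=meas()
for w in W:
    q=sel(w,(500,650),(130,240),(69,76)); print("fork",len(q),*rect(q))
    a=np.radians(-4.6); R=np.array([[np.cos(a),np.sin(a)],[-np.sin(a),np.cos(a)]])
    f=(q[:,:2]-[580,70])@R.T; print(np.percentile(f,[1,5,50,95,99],axis=0))
    q=sel(w,(430,660),(-40,120),(204,214)); f=q[:,:2]-[580,70]
    for x in(0,):
        g=f[np.hypot(*f.T)<85]; c=g.mean(0); u=np.linalg.svd(g-c)[2][0]; print("boom line",c,np.degrees(np.arctan2(u[1],u[0])),len(g), "far", g[np.argmax(g.sum(1))])
E
```

```text
(503, 51, 300, 41.7) -> [ 0.5002,-0.5266,-0.0687,-0.    ,-0.    ,-0.4811]
(503, 51, 188, 41.7) -> [ 0.5002,-0.5266, 0.0433,-0.    ,-0.    ,-0.4811]
fork 304 [582.5 179.6] [48.3 58.5] 86.77217864990234
[[-34.9  87.2]
 [-32.4  89.6]
 [ -7.9 110.3]
 [ 19.7 130.9]
 [ 21.9 132.7]]
boom line [-26.7 -21.3] 41.176726797167674 215 far [ 4.8 10.3]
fork 162 [587.5 181.1] [47.5 56.6] 83.92613983154297
[[-29.   88.2]
 [-27.4  89.6]
 [ -4.2 110.9]
 [ 23.7 131.9]
 [ 26.  134.5]]
boom line [-24.7 -23.7] -139.31525968527663 174 far [13.9  4.9]
```

```bash
python3 -m jog '[0.05,-0.05,-0.05,0,0,-0.08, 0.10,-0.10,-0.07,0,0,-0.15, 0.14,-0.145,-0.07,0,0,-0.25, 0.18,-0.19,-0.07,0,0,-0.35, 0.22,-0.23,-0.07,0,0,-0.48, 0.26,-0.275,-0.07,0,0,-0.48, 0.30,-0.32,-0.07,0,0,-0.48, 0.34,-0.36,-0.07,0,0,-0.48]' -1 40
python3 - <<'E'
from h import *
rel((503,51,300,41.7),(503,51,188,41.7)); print(r.sense()["joint_pos"])
E
```

```text
time: 2.25
tool_pos: [383.3, -157.6, 301.8]
tcp_rot: [179.9, -0.0, 41.6]
ft_force: [0.5, -1.1, 0.3]
finger_gap: 0.0
grip_force: 0.0
(503, 51, 300, 41.7) -> [ 0.2281,-0.0765, 0.0017, 0.0015,-0.0005,-0.0014]
(503, 51, 188, 41.7) -> [ 0.228 ,-0.0766, 0.1137, 0.0015,-0.0005,-0.0014]
[-2.94552323e+01 -2.33096257e+01  1.05982849e+02 -1.00580740e-03
  9.72390284e+01  1.89241304e+01]
```

```bash
python3 -m jog '[0.057,-0.019,0,0,0,0, 0.114,-0.038,0,0,0,0, 0.171,-0.057,0,0,0,0, 0.228,-0.076,0,0,0,0, 0.228,-0.076,0.05,0,0,0, 0.228,-0.076,0.10,0,0,0, 0.228,-0.076,0.112,0,0,0, 0.228,-0.076,0.112,0,0,0]' -1 40
python3 - <<'E'
from h import *
P=np.array([581,70]); W=[]
for k in range(9):
    f=221.7+43.7*k/8; u=np.array([np.cos(np.radians(f)),np.sin(np.radians(f))]); n=np.array([-u[1],u[0]])
    t=P+70*u-n*(22.5); W.append((*t.round(1),188,round(f-180,1)))
rel(*W)
E
```

```text
time: 3.25
tool_pos: [502.4, 48.7, 189.7]
tcp_rot: [-180.0, 0.0, 41.6]
ft_force: [0.1, -0.3, 0.4]
finger_gap: 0.1
grip_force: 0.0
(np.float64(513.8), np.float64(40.2), 188, 41.7) -> [ 0.0029, 0.0139, 0.0016,-0.0004, 0.0004,-0.0013]
(np.float64(516.9), np.float64(34.0), 188, 47.2) -> [ 0.0011, 0.0206, 0.0016,-0.0004, 0.0004,-0.0973]
(np.float64(520.6), np.float64(28.0), 188, 52.6) -> [-0.0002, 0.0275, 0.0016,-0.0005, 0.0004,-0.1915]
(np.float64(524.9), np.float64(22.5), 188, 58.1) -> [-0.0006, 0.0345, 0.0016,-0.0005, 0.0004,-0.2875]
(np.float64(529.7), np.float64(17.3), 188, 63.5) -> [-0.0005, 0.0416, 0.0016,-0.0005, 0.0004,-0.3818]
(np.float64(534.9), np.float64(12.7), 188, 69.0) -> [ 0.0004, 0.0485, 0.0016,-0.0005, 0.0003,-0.4778]
(np.float64(540.6), np.float64(8.6), 188, 74.5) -> [ 0.0019, 0.0553, 0.0016,-0.0005, 0.0003,-0.5738]
(np.float64(546.6), np.float64(5.0), 188, 79.9) -> [ 0.004 , 0.062 , 0.0016,-0.0005, 0.0003,-0.668 ]
(np.float64(553.0), np.float64(2.0), 188, 85.4) -> [ 0.0068, 0.0685, 0.0016,-0.0006, 0.0003,-0.764 ]
```

```bash
python3 -m jog '[0.003,0.014,0.001,0,0,0, 0.001,0.0205,0.001,0,0,-0.097, 0,0.0275,0.001,0,0,-0.191, 0,0.0345,0.001,0,0,-0.287, 0,0.0415,0.001,0,0,-0.382, 0.0005,0.0485,0.001,0,0,-0.478, 0.002,0.055,0.001,0,0,-0.574, 0.004,0.060,0.001,0,0,-0.668]'; python3 -m jog '[0,0.001,0,0,0,-0.05,0,0.001,0,0,0,-0.09]';  python3 - <<'E'
from m import *
print(r.sense()["ft_force"]); rel((553,2,188,85.4),(557,2,188,85.4))
for w in meas():
    q=sel(w,(430,680),(-140,120),(204,214)); f=q[:,:2]-[581,70]; g=f[np.hypot(*f.T)<85]; c=g.mean(0); u=np.linalg.svd(g-c)[2][0]; print("boom",c,np.degrees(np.arctan2(u[1],u[0])),len(g))
    q=sel(w,(560,700),(85,157),(50,64)); print("lug",*rect(q))
E
```

```text
time: 4.25
tool_pos: [547.2, 5.5, 190.8]
tcp_rot: [179.8, 0.0, 80.0]
ft_force: [-2.4, -1.1, 2.3]
finger_gap: -0.5
grip_force: 1.4
time: 4.5
tool_pos: [548.2, 5.2, 190.7]
tcp_rot: [179.8, 0.0, 85.1]
ft_force: [-1.9, -0.4, 0.7]
finger_gap: -0.5
grip_force: 0.7
[-1.9 -0.4  0.7]
(553, 2, 188, 85.4) -> [-0.0028, 0.005 , 0.0027, 0.0033, 0.0005,-0.0052]
(557, 2, 188, 85.4) -> [-0.0025, 0.009 , 0.0027, 0.0033, 0.0005,-0.0052]
boom [-12.8 -30.9] 68.28450349997121 219
lug [586.8 114.3] [62.6 28.9] 79.00379180908203
boom [-3.8  1.7] -107.49277820480134 20
lug [590.8 119.5] [75.9 24.7] 76.39339447021484
```

```bash
python3 -m jog '[0,0.002,0,0,0,0,0,0.004,0,0,0,0,0,0.006,0,0,0,0,0,0.008,0,0,0,0]' |grep -E "pos|ft"; python3 -m jog '[0,0.002,0,0,0,0,0,0.003,0,0,0,0,0,0.004,0,0,0,0]' |grep -E "pos|ft"; python3 -m jog '[0,0.001,0,0,0,0,0,0.002,0,0,0,0]' |grep -E "pos|ft";  python3 - <<'E'
from m import *
for w in meas():
    q=sel(w,(430,680),(-140,120),(204,214)); f=q[:,:2]-[581,70]; g=f[np.hypot(*f.T)<85]; c=g.mean(0); u=np.linalg.svd(g-c)[2][0]; print("boom",c,np.degrees(np.arctan2(u[1],u[0])),len(g))
    q=sel(w,(560,700),(85,157),(50,64)); print("lug",*rect(q))
E
```

```text
tool_pos: [554.4, 5.7, 188.3]
ft_force: [-3.1, -0.6, -0.1]
tool_pos: [555.2, 5.6, 188.2]
ft_force: [-25.8, 0.1, 14.8]
tool_pos: [555.3, 5.7, 188.1]
ft_force: [-36.8, 0.1, 22.5]
boom [-10.  -31.1] 71.81820913354633 216
lug [580.6 115.6] [61.7 30.2] 88.30680847167969
boom [ 1.6 -0. ] -135.99271001289964 52
lug [591.6 121.1] [76.4 34.3] 82.52830505371094
```

```bash
python3 -m jog '[0,-0.02,0,0,0,0,0,-0.04,0,0,0,0,0,-0.04,-0.05,0,0,0,0,-0.09,-0.1,0,0,0,-0.06,-0.13,-0.1,0,0,0,-0.06,-0.13,-0.1,0,0,0]' 1|grep -E "pos|ft|rot";  python3 - <<'E'
from m import *
for w in meas():
    q=sel(w,(430,680),(-140,120),(204,214)); f=q[:,:2]-[581,70]; g=f[(np.hypot(*f.T)<85)&(f[:,1]<-15)]; c=g.mean(0); u=np.linalg.svd(g-c)[2][0]; print("boom",c,np.degrees(np.arctan2(u[1],u[0])),len(g))
    q=sel(w,(560,700),(85,157),(50,64)); print("lug",*rect(q))
    q=sel(w,(500,650),(-130,-20),(180,216));print("hook",*rect(q))
for n in ("side","top"):
    p=r.snapshot(n); R=None
    a=proj(p,[590,180,72])[0]; print(n,a)
    x,y=int(a[0]),int(a[1]); save(p,n+"f.png",(x-50,y-40,x+50,y+40),4)
import cv2
cv2.imwrite("pics/f.png",np.hstack([cv2.imread("pics/sidef.png"),cv2.imread("pics/topf.png")]))
E
```

```text
tool_pos: [425.0, -44.7, 289.6]
tcp_rot: [179.8, 0.1, 85.0]
ft_force: [0.1, -0.4, 0.3]
boom [ -6.1 -49.5] 84.5658101057901 125
lug [583.3 115.7] [60.5 26.5] 86.28706359863281
hook [567.8 -70.8] [101.5  76.4] 85.75896453857422
boom [  0.7 -38.2] -89.39971100957042 49
lug [592.5 121.1] [74.9 34.4] 84.2967758178711
hook [589.9 -71.3] [99.5 39.7] 86.41221618652344
side [260.8 257.5]
top [262.2 183.5]
```

View pics/f.png

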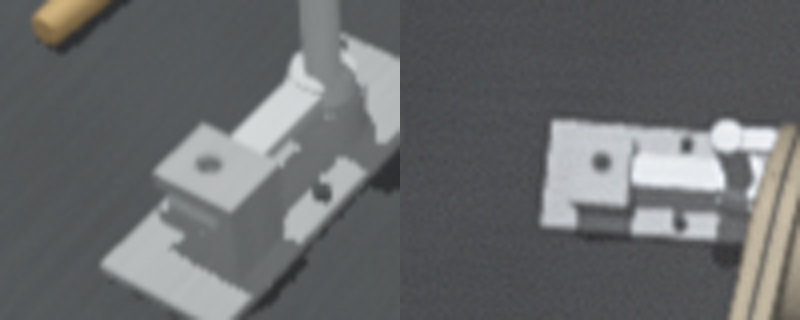

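Run:
```python
from m import *
rel((416.7,308,150,90),(416.7,308,63.5,90))
def ray(p,uv,z):
    R,t,K=cam(p); d=R.T@np.linalg.inv(K)@np.r_[uv,1]; c=-R.T@t; return c+d*(z-c[2])/d[2]
for n,g in (("side",(262,257.5)),("top",(262.2,183.3))):
    p=r.snapshot(n); im=p["pixels"].astype(float).mean(2); x,y=int(round(g[0])),int(round(g[1]))
    s=im[y-3:y+4,x-3:x+4]; wt=np.clip(np.median(s)-15-s,0,None); v,u=np.mgrid[y-3:y+4,x-3:x+4]
    uv=np.array([(wt*u).sum(),(wt*v).sum()])/wt.sum(); print(n,uv,"hole",ray(p,uv,72),ray(p,uv,66))
```

```text
(416.7, 308, 150, 90) -> [ 0.3488,-0.0398, 0.1382, 0.0002,-0.0006,-0.0865]
(416.7, 308, 63.5, 90) -> [ 0.3487,-0.0398, 0.2247, 0.0002,-0.0006,-0.0865]
side [261.7 257.7] hole [587.7 179.6  72. ] [591.3 175.2  66. ]
top [261.9 183.2] hole [591.3 180.8  72. ] [592.5 181.7  66. ]
```

```bash
python3 -m jog '[0.06,-0.007,0,0,0,-0.087, 0.12,-0.014,0,0,0,-0.087, 0.18,-0.02,0.01,0,0,-0.087, 0.24,-0.03,0.05,0,0,-0.087, 0.29,-0.036,0.09,0,0,-0.087, 0.33,-0.04,0.13,0,0,-0.087,0.349,-0.04,0.138,0,0,-0.087,0.349,-0.04,0.138,0,0,-0.087]' 0.2 |grep -E "pos|ft|rot|gap"
python3 - <<'E'
from h import *
rel((416.7,308,63.5,90))
E
```

```text
tool_pos: [414.0, 309.3, 147.6]
tcp_rot: [-179.8, 0.1, 90.3]
ft_force: [-0.3, -0.1, 0.4]
finger_gap: 51.3
(416.7, 308, 63.5, 90) -> [-0.0012, 0.003 , 0.0841,-0.0042, 0.0021, 0.0045]
```

```bash
python3 -m jog '[-0.001,0.002,0.03,0,0,0.003,-0.001,0.002,0.055,0,0,0.003,-0.001,0.002,0.07,0,0,0.003,-0.001,0.002,0.08,0,0,0.003,-0.001,0.002,0.08,0,0,0.003]' |grep -E "pos|ft|rot|gap"
python3 - <<'E'
from h import *
rel((416.7,308,64,90))
E
```

```text
tool_pos: [417.7, 306.6, 70.1]
tcp_rot: [-180.0, 0.0, 89.9]
ft_force: [0.2, -0.3, 0.3]
finger_gap: 51.1
(416.7, 308, 64, 90) -> [ 0.0014,-0.001 , 0.0061,-0.0005, 0.0003,-0.0022]
```

```bash
python3 -m jog '[0.0012,-0.001,0.005,0,0,0,0.0012,-0.001,0.005,0,0,0]' |grep -E "pos|ft"; python3 -m jog '[0,0,0,0,0,0,0,0,0,0,0,0,0,0,0,0,0,0,0,0,0,0,0,0,0,0,0,0,0,0,0,0,0,0,0,0]' -1 60|grep -E "pos|ft|gap|grip"; python3 -m jog '[0,0,-0.02,0,0,0,0,0,-0.05,0,0,0,0,0,-0.08,0,0,0,0,0,-0.08,0,0,0,0,0,-0.08,0,0,0]'|grep -E "pos|ft|gap|grip|rot"
python3 - <<'E'
from m import *
s=r.sense()["tool_pos"]; print(s)
for n in("side","top"):
    p=r.snapshot(n); w=cloud(p); w=w.reshape(-1,3); w=w[~np.isnan(w[:,0])]
    q=sel(w,(380,460),(270,350),(80,135)); print(n,len(q))
    for a in range(78,140,6):
        k=q[(q[:,2]>=a)&(q[:,2]<a+6)]
        if len(k): print(a,len(k),k.min(0),k.max(0))
    a=proj(p,[417,308,110])[0].astype(int); save(p,"g_%s.png"%n,(a[0]-40,a[1]-40,a[0]+40,a[1]+40),5)
cv2.imwrite("pics/g.png",np.hstack([cv2.imread("pics/g_side.png"),cv2.imread("pics/g_top.png")]))
E
```

```text
tool_pos: [416.9, 308.2, 65.6]
ft_force: [-0.0, 0.0, -0.0]
tool_pos: [417.2, 308.3, 65.8]
ft_force: [-0.9, -0.2, 4.7]
finger_gap: 17.6
grip_force: 58.6
tool_pos: [416.2, 307.6, 144.1]
tcp_rot: [-179.9, 0.0, 89.9]
ft_force: [0.7, 0.7, -0.7]
finger_gap: 17.6
grip_force: 58.7
[416.2 307.6 144.1]
side 69
84 4 [410.  307.7  85.1] [414.6 311.5  88.8]
90 10 [408.9 302.8  91.6] [419.6 313.3  95.5]
96 13 [408.3 306.3  97.2] [418.9 313.5 101.6]
102 10 [408.6 309.2 102. ] [419.2 312.  107.6]
108 11 [409.4 306.6 108. ] [418.  313.6 114. ]
114 12 [408.3 308.6 114. ] [417.1 313.7 119.4]
120 2 [411.6 311.  120.3] [412.3 313.4 122.7]
132 7 [400.9 309.7 132.2] [421.9 320.1 134.9]
top 0
```

View pics/g.png

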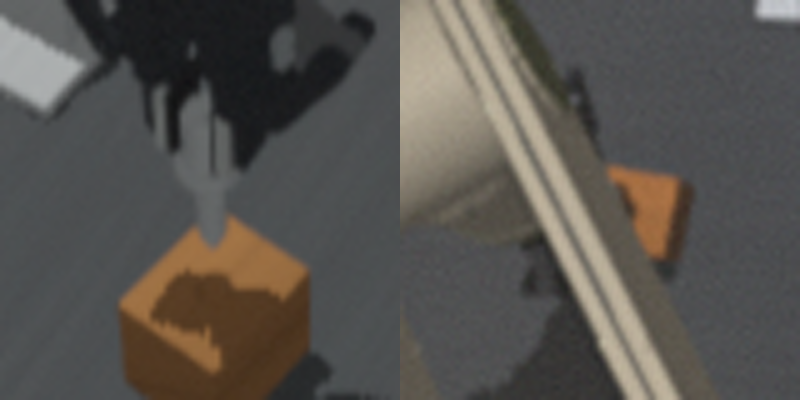

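Run:
```python
from h import *
rel((590,180.2,165,90))
```

```text
(590, 180.2, 165, 90) -> [-0.1269, 0.1744,-0.0218,-0.0025, 0.0015,-0.002 ]
```

```bash
python3 -m jog '[0,0,-0.022,0,0,0, -0.027,0.037,-0.022,0,0,0, -0.06,0.08,-0.022,0,0,0, -0.09,0.125,-0.022,0,0,0, -0.115,0.158,-0.022,0,0,0, -0.127,0.174,-0.022,0,0,0,-0.127,0.174,-0.022,0,0,0,-0.127,0.174,-0.022,0,0,0]' |grep -E "pos|ft|gap|rot"
python3 - <<'E'
from m import *
rel((590,180.2,140,90),(590,180.2,83,90))
p=r.snapshot("side"); w=cloud(p).reshape(-1,3); w=w[~np.isnan(w[:,0])]
for a in (112,118,124,130,136): 
    k=sel(w,(560,620),(150,210),(a,a+6)); print(a,len(k),k.min(0) if len(k) else '',k.max(0) if len(k) else '')
print(r.sense()["tool_pos"])
E
```

```text
tool_pos: [589.5, 181.5, 166.6]
tcp_rot: [-179.9, -0.0, 89.9]
ft_force: [0.2, 0.6, -1.1]
finger_gap: 18.0
(590, 180.2, 140, 90) -> [-0.0013, 0.0006, 0.0266,-0.0016,-0.0002,-0.0013]
(590, 180.2, 83, 90) -> [-0.0013, 0.0007, 0.0836,-0.0016,-0.0002,-0.0013]
112 9 [581.7 181.5 112.9] [589.5 186.1 117.4]
118 11 [580.6 179.5 118.1] [592.8 186.7 123.5]
124 13 [580.3 178.  124.5] [587.6 186.9 129.9]
130 11 [582.  176.5 130.1] [590.5 187.3 135.2]
136 9 [581.8 181.7 136.9] [589.3 187.  141.6]
[589.4 181.6 166.9]
```

```bash
python3 -m jog '[-0.0012,0.001,0.015,0,0,0,-0.0012,0.001,0.026,0,0,0,-0.0012,0.001,0.026,0,0,0]' |grep -E "pos|ft"; python3 -m jog '[0,0,0.005,0,0,0,0,0,0.01,0,0,0,0,0,0.014,0,0,0,0,0,0.014,0,0,0]' |grep -E "pos|ft"
```

```text
tool_pos: [590.0, 179.4, 139.0]
ft_force: [-0.3, 0.2, -0.2]
tool_pos: [591.3, 179.4, 126.8]
ft_force: [0.5, 0.8, -0.6]
```

```bash
python3 -m jog '[0,0,0.005,0,0,0,0,0,0.01,0,0,0,0,0,0.014,0,0,0,0,0,0.014,0,0,0]' |grep -E "pos|ft";python3 -m jog '[0,0,0.005,0,0,0,0,0,0.01,0,0,0,0,0,0.01,0,0,0]' |grep -E "pos|ft|gap"
```

```text
tool_pos: [591.0, 179.4, 112.3]
ft_force: [-1.8, 0.2, -1.2]
tool_pos: [591.0, 179.4, 102.6]
ft_force: [-2.6, -0.2, -3.5]
finger_gap: 17.8
```

```bash
python3 -m jog '[0,0,0.004,0,0,0,0,0,0.008,0,0,0,0,0,0.008,0,0,0]' |grep -E "pos|ft";python3 -m jog '[0,0,0.004,0,0,0,0,0,0.008,0,0,0,0,0,0.008,0,0,0]' |grep -E "pos|ft|gap"
```

```text
tool_pos: [591.0, 179.4, 94.9]
ft_force: [-4.5, 0.1, -1.3]
tool_pos: [591.0, 179.4, 87.0]
ft_force: [-5.0, -0.0, -0.9]
finger_gap: 17.8
```

```bash
python3 -m jog '[0,0,0.002,0,0,0,0,0,0.003,0,0,0]' |grep -E "pos|ft";python3 -m jog '[0,0,0.001,0,0,0,0,0,0.002,0,0,0]' |grep -E "pos|ft|gap"
```

```text
tool_pos: [591.0, 179.5, 84.5]
ft_force: [-8.9, -1.6, 4.1]
tool_pos: [591.0, 179.5, 82.9]
ft_force: [-11.7, -2.3, 11.2]
finger_gap: 17.8
```

```bash
python3 -m jog '[0,0,0.001,0,0,0,0,0,0.002,0,0,0,0,0,0.002,0,0,0]' |grep -E "pos|ft";python3 -m jog '[0,0,0,0,0,0,0,0,0,0,0,0,0,0,0,0,0,0]' 0|grep -E "pos|ft|gap"; python3 -m jog '[0,0,-0.04,0,0,0,0,0,-0.08,0,0,0,0,0,-0.13,0,0,0,-0.05,-0.04,-0.17,0,0,0,-0.09,-0.07,-0.20,0,0,0,-0.13,-0.12,-0.20,0,0,0,-0.17,-0.16,-0.2,0,0,0]'|grep -E "pos|ft|gap"
python3 - <<'E'
from m import *
for n,w in zip(("side","top"),meas()):
    for nm,z in (("flange",(74.5,82)),("knob",(86,115)),):
        q=sel(w,(550,640),(150,215),z); print(n,nm,len(q),*(rect(q) if len(q)>3 else ()),q.max(0) if len(q) else "")
p=r.snapshot("side"); a=proj(p,[590,180,80])[0].astype(int); save(p,"seat.png",(a[0]-40,a[1]-40,a[0]+40,a[1]+40),5)
rel((484,-130,250,93),(484,-250,250,93),(484,-250,250,3))
E
```

```text
tool_pos: [591.1, 179.5, 82.9]
ft_force: [-16.2, -3.3, 20.6]
tool_pos: [592.0, 179.4, 80.4]
ft_force: [-0.4, -0.4, 0.7]
finger_gap: 42.9
tool_pos: [432.6, 10.8, 281.2]
ft_force: [0.1, -0.8, 0.8]
finger_gap: 42.3
side flange 43 [585.4 182. ] [25.7 18.5] 49.025142669677734 [599.7 191.4  81.7]
side knob 85 [587.4 179.8] [18.2 19.5] 27.610973358154297 [598.4 189.  105.9]
top flange 73 [586.7 181.2] [45.5 55.7] 86.72750854492188 [614.  204.8  81.3]
top knob 39 [592.6 180.1] [18.2 18.2] 3.0963311195373535 [601.8 189.3 110.3]
(484, -130, 250, 93) -> [-0.1401, 0.0524, 0.0308, 0.0019, 0.0005,-0.0577]
(484, -250, 250, 93) -> [-0.2601, 0.053 , 0.0309, 0.0019, 0.0005,-0.0577]
(484, -250, 250, 3) -> [-0.2601, 0.053 , 0.0309, 0.0019,-0.0011, 1.5131]
```

View pics/seat.png

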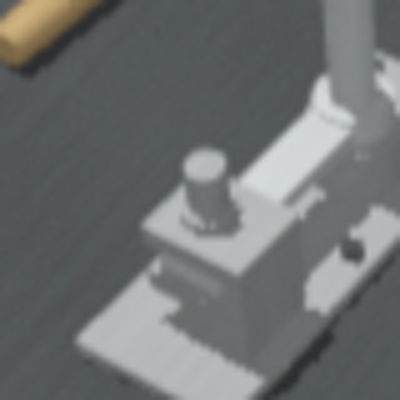

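```bash
python3 -m jog '[-0.03,0.005,0,0,0,0.18,-0.07,0.012,0,0,0,0.36,-0.11,0.02,0,0,0,0.54,-0.15,0.03,0,0,0,0.72,-0.19,0.04,0.01,0,0,0.9,-0.22,0.045,0.02,0,0,1.08,-0.25,0.05,0.03,0,0,1.26,-0.26,0.052,0.03,0,0,1.44]'|grep -E "pos|ft|gap|rot";python3 -m jog '[0,0,0,0,0,0.073,0,0,0,0,0,0.073]'|grep -E "pos|rot"
python3 - <<'E'
from h import *
rel((483.8,-250.5,160,2.9),(483.8,-250.5,101,2.9))
E
```

```text
tool_pos: [485.6, -249.2, 248.4]
tcp_rot: [-179.9, 0.1, 7.0]
ft_force: [-0.5, 1.1, 0.2]
finger_gap: 42.9
tool_pos: [485.9, -248.0, 249.7]
tcp_rot: [-180.0, 0.0, 3.3]
(483.8, -250.5, 160, 2.9) -> [-0.0022, 0.0024, 0.0897,-0.0005, 0.0001, 0.0062]
(483.8, -250.5, 101, 2.9) -> [-0.0022, 0.0024, 0.1487,-0.0005, 0.0001, 0.0062]
```

```bash
python3 -m jog '[-0.002,0.002,0.05,0,0,0.006,-0.002,0.002,0.09,0,0,0.006,-0.002,0.002,0.12,0,0,0.006,-0.002,0.002,0.14,0,0,0.006,-0.002,0.002,0.149,0,0,0.006,-0.002,0.002,0.149,0,0,0.006]'|grep -E "pos|ft|rot";python3 -m jog '[0,0,0,0,0,0,0,0,0,0,0,0,0,0,0,0,0,0,0,0,0,0,0,0,0,0,0,0,0,0,0,0,0,0,0,0,0,0,0,0,0,0]' -1 60|grep -E "pos|ft|gap|grip"; python3 -m jog '[0,0,-0.01,0,0,0,0,0,-0.03,0,0,0,0,0,-0.05,0,0,0,0,0,-0.05,0,0,0]'|grep -E "pos|rot|ft|gap"
```

```text
tool_pos: [483.1, -250.0, 101.0]
tcp_rot: [-180.0, 0.0, 2.9]
ft_force: [0.3, 0.5, 0.3]
tool_pos: [483.8, -251.2, 102.6]
ft_force: [-0.0, -3.4, 6.0]
finger_gap: 7.9
grip_force: 58.8
tool_pos: [484.1, -250.9, 153.5]
tcp_rot: [179.9, -0.2, 2.9]
ft_force: [0.4, 0.1, -3.7]
finger_gap: 7.7
```

Run:
```python
from m import *
for n,w in zip(("side","top"),meas()):
    q=sel(w,(500,650),(-135,-20),(180,222)); print(n,"hook",*rect(q),q.min(0),q.max(0))
rel((484,-250,233,2.9),(562,-194,233,-4.4),(569.8,-94.5,233,-4.4),(569.8,-94.5,181.6,-4.4))
p=r.snapshot("side"); save(p,"held.png",(250,100,450,250),4)
```

```text
side hook [567.3 -70.5] [100.4  76.5] 85.65032196044922 [ 529.3 -123.   186.6] [608.7 -20.  217.9]
top hook [572.3 -71. ] [101.3  75.1] 85.04569244384766 [ 534.6 -124.4  187.2] [613.4 -21.  219. ]
(484, -250, 233, 2.9) -> [ 0.0011,-0.0001,-0.0819,-0.0001, 0.0001,-0.0007]
(562, -194, 233, -4.4) -> [ 0.0818,-0.0522,-0.0819,-0.0001, 0.0001, 0.1267]
(569.8, -94.5, 233, -4.4) -> [ 0.0946,-0.1512,-0.0819,-0.0001, 0.0001, 0.1267]
(569.8, -94.5, 181.6, -4.4) -> [ 0.0946,-0.1512,-0.0305,-0.0001, 0.0001, 0.1267]
```

View pics/held.png

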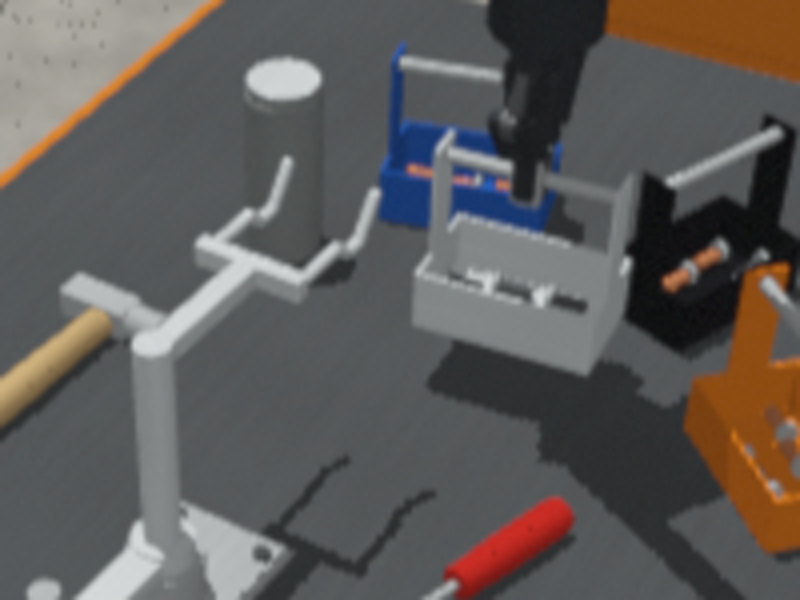

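```bash
python3 -m jog '[0,0,-0.025,0,0,0,0,0,-0.055,0,0,0,0.01,-0.007,-0.078,0,0,0.02,0.03,-0.02,-0.082,0,0,0.06,0.055,-0.036,-0.082,0,0,0.1,0.074,-0.048,-0.082,0,0,0.127,0.081,-0.052,-0.082,0,0,0.127,0.081,-0.052,-0.082,0,0,0.127]'|grep -E "pos|ft|gap|rot"
python3 - <<'E'
from h import *
rel((569.3,-94.5,233,-4.4),(569.3,-94.5,181.6,-4.4))
E
```

```text
tool_pos: [560.9, -194.2, 232.3]
tcp_rot: [-180.0, 0.1, -4.4]
ft_force: [1.3, 0.6, -4.4]
finger_gap: 7.7
(569.3, -94.5, 233, -4.4) -> [ 0.0008,-0.1   ,-0.0006,-0.0003, 0.0016, 0.0008]
(569.3, -94.5, 181.6, -4.4) -> [ 0.0009,-0.1   , 0.0508,-0.0003, 0.0016, 0.0008]
```

```bash
python3 -m jog '[0,-0.01,0,0,0,0,0,-0.03,0,0,0,0,0,-0.05,0,0,0,0,0,-0.07,0,0,0,0,0,-0.085,0,0,0,0,0,-0.095,0,0,0,0,0,-0.1,0,0,0,0,0,-0.1,0,0,0,0]'|grep -E "pos|ft|gap|rot"; python3 -m jog '[0,0,0.01,0,0,0,0,0,0.02,0,0,0,0,0,0.03,0,0,0,0,0,0.038,0,0,0,0,0,0.042,0,0,0,0,0,0.042,0,0,0]'|grep -E "pos|ft|gap|rot"
```

```text
tool_pos: [569.0, -94.6, 233.3]
tcp_rot: [180.0, 0.0, -4.4]
ft_force: [0.4, -0.7, -3.5]
finger_gap: 7.6
tool_pos: [568.8, -94.6, 190.9]
tcp_rot: [-180.0, 0.0, -4.4]
ft_force: [-0.7, 0.8, -3.7]
finger_gap: 7.9
```

```bash
python3 -m jog '[0,0,0.003,0,0,0,0,0,0.006,0,0,0,0,0,0.007,0,0,0,0,0,0.007,0,0,0]'|grep -E "pos|ft|gap"; python3 -m jog '[0,0,0.001,0,0,0,0,0,0.002,0,0,0,0,0,0.002,0,0,0]'|grep -E "pos|ft|gap"
```

```text
tool_pos: [568.9, -94.6, 184.2]
ft_force: [-0.3, -0.7, -4.1]
finger_gap: 7.8
tool_pos: [568.9, -94.6, 182.1]
ft_force: [-0.4, -1.0, -2.3]
finger_gap: 7.8
```

```bash
python3 -m jog '[0,0,0.001,0,0,0,0,0,0.0015,0,0,0,0,0,0.0015,0,0,0]'|grep -E "pos|ft|gap"; python3 -c "
from h import *
p=r.snapshot('side');save(p,'hung.png',(230,100,430,250),4)"
```

```text
tool_pos: [569.1, -94.7, 181.1]
ft_force: [-1.0, 0.1, -1.2]
finger_gap: 7.9
```

View pics/hung.png

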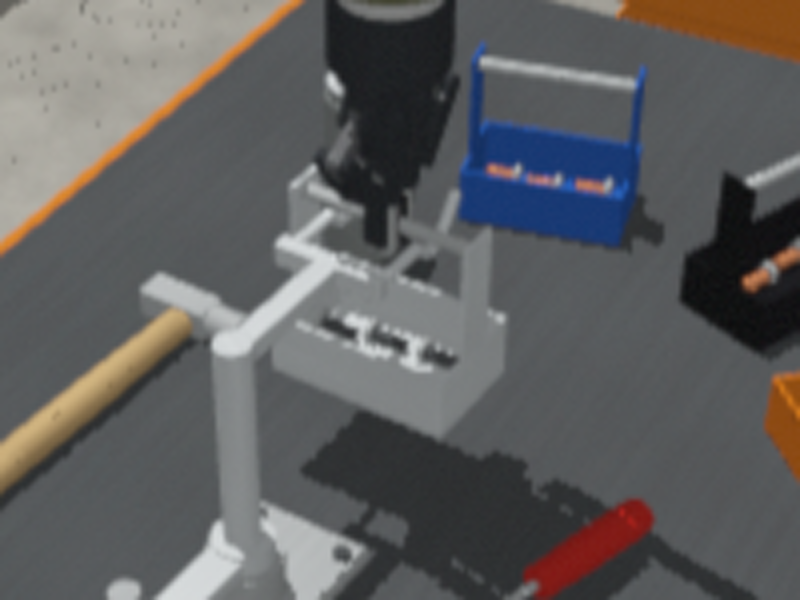

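The bar lies in the prong dips (around crop 400,240) and the tote is level. I lower a touch more and release gently.

```bash
python3 -m jog '[0,0,0.001,0,0,0,0,0,0.001,0,0,0]' - 20|grep -E "pos|ft|gap"; python3 -m jog '[0,0,0,0,0,0,0,0,0,0,0,0]' -0.65|grep -E "pos|ft|gap";python3 -m jog '[0,0,0,0,0,0,0,0,0,0,0,0,0,0,0,0,0,0]' -0.2|grep -E "pos|ft|gap"; python3 -m jog '[0,0,-0.01,0,0,0,0,0,-0.03,0,0,0,0,0,-0.06,0,0,0,0,0,-0.1,0,0,0,0,0,-0.14,0,0,0,-0.04,0.03,-0.14,0,0,0,-0.09,0.06,-0.14,0,0,0,-0.14,0.08,-0.14,0,0,0]'|grep -E "time|pos|ft|gap"; python3 -m jog '[0,0,0,0,0,0,0,0,0,0,0,0,0,0,0,0,0,0,0,0,0,0,0,0,0,0,0,0,0,0,0,0,0,0,0,0,0,0,0,0,0,0,0,0,0,0,0,0]' >/dev/null
python3 - <<'E'
from m import *
for k in range(2):
  for n,w in zip(("side","top"),meas()):
    q=sel(w,(480,660),(-150,-40),(205,212)); q2=sel(w,(480,660),(-150,-40),(75,130)); q3=sel(w,(550,640),(150,215),(98,115))
    print(n,"tray",*rect(q2),q2.min(0),q2.max(0),"upr",*rect(q),"knob",q3.mean(0))
p=r.snapshot("side");save(p,'end.png')
E
```

```text
tool_pos: [569.2, -94.7, 180.8]
ft_force: [-3.0, 0.9, 3.5]
finger_gap: 7.6
tool_pos: [569.2, -94.7, 179.8]
ft_force: [-0.5, 0.3, 0.4]
finger_gap: 14.8
tool_pos: [569.0, -94.7, 179.7]
ft_force: [-0.1, -0.1, -0.2]
finger_gap: 34.3
time: 25.5
tool_pos: [422.0, -164.5, 321.7]
ft_force: [-0.0, -1.0, 0.3]
finger_gap: 34.5
side tray [565.6 -93.7] [ 87.9 133. ] 86.01297760009766 [ 497.3 -140.1   76.6] [634.5 -46.3 128.9] upr [565.4 -95.9] [ 60.2 132.7] 72.1899642944336 knob [587.6 180.5 102. ]
top tray [571.1 -92.7] [ 80.1 130.5] 85.82010650634766 [ 504.3 -137.2   75.2] [637.6 -48.7 129.2] upr [570.8 -80.5] [ 69.7 127.8] 87.97654724121094 knob [592.8 181.  104.4]
side tray [565.4 -94.4] [ 87.5 131.9] 85.42552947998047 [ 497.7 -139.6   75.4] [634.1 -46.8 129.9] upr [566.  -98.5] [ 39.4 130.9] 87.17400360107422 knob [587.6 180.5 101.7]
top tray [571.8 -92.6] [ 80.  132.4] 85.69900512695312 [ 504.  -137.2   75.1] [637.2 -48.7 129.7] upr [572.4 -75.9] [ 74.9 129.7] 85.01514434814453 knob [592.2 180.6 104.2]
```

View pics/end.png

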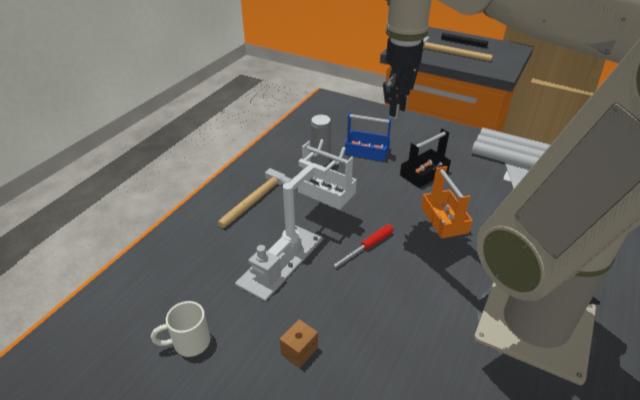

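The grey tote hangs level in the hook (325,175), the pin is seated in the fork (262,253) and the bystanders haven't moved.

```bash
python3 -m jog '[0,0,0,0,0,0,0,0,0,0,0,0,0,0,0,0,0,0,0,0,0,0,0,0,0,0,0,0,0,0,0,0,0,0,0,0,0,0,0,0,0,0,0,0,0,0,0,0]' >/dev/null; python3 -c "
from bench import r
print(r.hand_in())"
```

```text
the job is handed in; nothing more can be done
None
```

The job is handed in: the arm is home, the pin is seated with its head on the fork, and the grey sheet-metal rivet tote hangs level and still on the hook. The last picture shows all the bystanders in place; the hand-in gave no verdict.

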